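Empty the laminating clamp and set its stops for the next frame size

TASK

The glued moulding samples in the laminating clamp are cured: pull the clamp's sliding jaw fully open, then lift out every sample and put them all in the plywood tray, each on the tray's floor and none on top of another, and when the clamp is empty push the jaw fully shut. To make the clamp ready for the next frame size, slide each of its two stop collars along the bar and leave it centred over its own black line, left collar on left line and right on right (before or after the unloading, as you like). The tray stays flat on the table, and the other things on the table stay where they are.

Things in the scene. Friction and masses are not known exactly. Their poses are not given: they have to be found in the camera images.
- clamp: Laminating clamp fixed to the table (place and yaw differ each time). Origin at table level under the front face of its low dark-green fixed fence; x points away from the robot, square to the fence, y along the fence to the robot's left, z up. Plywood bed 320 mm along y, x -127 to +127 mm, top at z 20 mm. Fence: x 0 to 24 mm, 320 mm along y, top at z 36 mm.
- bar_mid (a point): Middle of the round steel bar, 16 mm thick, that runs along the clamp's y at x 85 mm, z 80 mm of the clamp, between two posts at y +-153 mm (14 mm thick along y, 22 mm along x, top at z 92 mm). Under the bar is an aluminium scale ledge, x 46 to 126 mm, top at z 45 mm.
- jaw (a joint): Opening of the sliding jaw in m: 0 = fully shut (gap to the fence 29.5 mm), 0.055 = fully open (end stop); grows as the jaw slides along the clamp's -x, towards the robot. Slides stiffly with about 3 N of friction and stays where it is left; no spring.
- jaw_knob (a point): Centre of the upright black knob on the jaw, by which it is moved: a round post 22 mm in diameter and 40 mm tall (z 46 to 86 mm), fixed to the jaw, which is a dark-green bar 300 mm along y, 50 mm wide, its top at z 36 mm. It stands half-way along the jaw, 33 mm robot-side of the jaw's face.
- collar_left_c (a point): Centre of the left (+y) stop collar, on the bar's axis: dark steel ring 40 mm in diameter, 24 mm long along the bar, a thin white line round its middle and a small brass screw on top (8 mm high). It slides along the bar only (the clamp's y, from 25 to 135 mm) with 2.5 N of friction, stays where it is left, and cannot turn or come off.
- collar_right_c (a point): Centre of the right (-y) stop collar, the same as the left one; it slides from y -135 to -25 mm of the clamp.
- mark_left: Black line across the scale ledge, 3 mm wide along the bar and 78 mm long square to it: the mark for the left collar. Origin at the line's middle on the ledge's top; its y axis runs along the bar.
- mark_right: The same black line for the right collar.
- tray: Open plywood tray, loose, 210 x 150 mm (x, y) outside and 28 mm high, walls and floor 6 mm. Origin at the centre of its underside, z up.
- block0_c (a point): Centre of a laminated moulding sample (some may be absent): a light oak strip glued to a dark wood strip, 28 mm (x) x 38 mm (y) x 54 mm (z, height as it stands), 45 g; the dark strip, 12 mm thick on the -x side, ends 6 mm below the top. At the start the samples stand in a row on the clamp's bed between fence and jaw, 28 mm thickness across the gap, about 23 mm or more apart along the fence.
- block1_c (a point): Another sample, the same as block0 (None if absent).
- block2_c (a point): Another sample, the same as block0 (None if absent).
- block3_c (a point): Another sample, the same as block0 (None if absent).
- block4_c (a point): Another sample, the same as block0 (None if absent).
- weights: Two stacked black weight plates, 140 mm across, 48 mm high. Not part of the job: leave it where it is. Origin at the centre of its underside.
- cup: Small low steel glue dish, empty, 56 mm across, 20 mm high. Not part of the job: leave it where it is. Origin at the centre of its underside.
- glue: Orange glue bottle, 56 mm across, 160 mm high. Not part of the job: leave it where it is. Origin at the centre of its underside.
- tape: Roll of brown tape lying flat, 90 mm across, 22 mm high. Not part of the job: leave it where it is. Origin at the centre of its underside.
- square: Try square lying flat: dark wooden stock 90 x 18 x 14 mm, steel blade 130 mm. Not part of the job: leave it where it is. Origin at the centre of its underside.
- sander: Cork sanding block 90 x 50 x 30 mm. Not part of the job: leave it where it is. Origin at the centre of its underside.
- brush: Brush lying on the table. Not part of the job: leave it where it is. Origin at the centre of its underside.
Not all that is in view belongs to the job. Leave any green look-alike of the part that bears block3_c alone.

How it is judged:
On the way, in this order (a step that is already met when the one before it is completed fails the run):
1. the jaw is pulled fully open (value of joint jaw above 0.048 m), for 0.2 s.
2. every sample is in the tray, with the jaw still open (x of block0_c in the frame of tray between -0.095 and 0.095 m and y of block0_c in the frame of tray between -0.065 and 0.065 m and z of block0_c in the frame of tray between 0.012 and 0.042 m and x of block1_c in the frame of tray between -0.095 and 0.095 m and y of block1_c in the frame of tray between -0.065 and 0.065 m and z of block1_c in the frame of tray between 0.012 and 0.042 m and x of block2_c in the frame of tray between -0.095 and 0.095 m and y of block2_c in the frame of tray between -0.065 and 0.065 m and z of block2_c in the frame of tray between 0.012 and 0.042 m and x of block3_c in the frame of tray between -0.095 and 0.095 m and y of block3_c in the frame of tray between -0.065 and 0.065 m and z of block3_c in the frame of tray between 0.012 and 0.042 m and x of block4_c in the frame of tray between -0.095 and 0.095 m and y of block4_c in the frame of tray between -0.065 and 0.065 m and z of block4_c in the frame of tray between 0.012 and 0.042 m and value of joint jaw above 0.03 m), for 0.2 s.
At the end, for the whole second after the job is handed in: Every sample lies or stands on the tray's floor (its centre inside the walls and no more than 42 mm above the tray's underside), the tray is flat on the table, the jaw is within 5 mm of fully shut, each collar's middle is within 5 mm of its own line along the bar, and all is at rest (x of block0_c in the frame of tray between -0.095 and 0.095 m and y of block0_c in the frame of tray between -0.065 and 0.065 m and z of block0_c in the frame of tray between 0.012 and 0.042 m and x of block1_c in the frame of tray between -0.095 and 0.095 m and y of block1_c in the frame of tray between -0.065 and 0.065 m and z of block1_c in the frame of tray between 0.012 and 0.042 m and x of block2_c in the frame of tray between -0.095 and 0.095 m and y of block2_c in the frame of tray between -0.065 and 0.065 m and z of block2_c in the frame of tray between 0.012 and 0.042 m and x of block3_c in the frame of tray between -0.095 and 0.095 m and y of block3_c in the frame of tray between -0.065 and 0.065 m and z of block3_c in the frame of tray between 0.012 and 0.042 m and x of block4_c in the frame of tray between -0.095 and 0.095 m and y of block4_c in the frame of tray between -0.065 and 0.065 m and z of block4_c in the frame of tray between 0.012 and 0.042 m and y of collar_left_c in the frame of mark_left between -0.005 and 0.005 m and y of collar_right_c in the frame of mark_right between -0.005 and 0.005 m and linear speed of each of block0, block1, block2, block3, block4, tray below 0.02 m/s and value of joint jaw below 0.005 m and angle between tray's own z axis and vertical below 0.1 rad and height (world z) of tray below 0.01 m); the robot touches nothing.
It fails at once if one of the other things on the table is moved more than 4 cm (distance of any of weights, cup, glue, tape, square, sander, brush from where it was at the start of the episode above 0.04 m).
Of block0, block1, block2, block3, block4 only 3 to 5 are there at a start; the rules pass over those that are not, and their reading is None.
At some moment in a run one of tray, block0, block1, block2, block3, block4 may be knocked a few centimetres aside while the robot is not near it.
Once in a run the grip may slacken for a moment while it holds something.
It also fails if it takes over 210 s, if anything falls off the work surface, if the arm or the gripper's body presses on something with over 40 N, if the wrist force passes 120 N, or if a joint passes its speed limit or range.

ROBOT

A 6-joint arm with a two-finger parallel gripper is mounted at the origin on the work surface. World frame = base frame: x ahead of the robot, y to its left, z up, the work surface at z = 0. Lengths are in m, angles in rad, forces in N, time in s.
With the tool pointing down it reaches from about 0.275 to 0.85 m from the base axis. Payload 5.2 kg.
Tool frame: the origin (TCP) lies on the centre line of the jaws, within the pads' length; the fingertips stand 11 mm ahead of it and the grasp point (between the pads) lies 8 mm behind it (r.nose_length is the distance from the TCP to the fingertips, in m); z points along the fingers, y is the line along which they close (so a half turn about z gives the same grasp; the last joint's range is limited). The gripper opens to 85 mm and grips with 20 to 120 N. Pads are 22 mm wide; open, the fingers measure 114 mm over their backs; the gripper's body (76 mm by 85 mm) begins 54 mm behind the grasp point. The pads swing forward as they close: fully open they stand 13 mm farther back than shut.
Start: joints at [1.015, 0.259, 1.535, -0, 1.348, -0.203], TCP at [0.19, 0.516, 0.242] pointing down, gripper open.
Joint ranges: [-3.14, 3.14], [-0.91, 2.08], [0.19, 2.58], [-1.22, 4.36], [0.22, 2.71], [-3.12, 3.12]. Speed limits (rad/s): [2.57, 2.57, 3.14, 3.14, 3.14, 3.14].

INTERFACE

Orientations are given as a unit quaternion [w, x, y, z].
In Python, from plant import r gives the robot as it stands.
- The arm moves only by the tool arm_command, never from a script. Its argument "steps" is a list of rows, each an object with "fingers": the opening, from 0 (shut) to 1 (fully open); "offset": the shift along the tool's x, y, z in mm, a list of three; "twist": the turn, a rotation vector about the tool's x, y, z in rad, a list of three. A call has 1 to 8 rows; each row shifts and turns the commanded pose from where the row before left it, along the tool's axes as they then stand; what a row does not reach is not made up. A row lasts 1/8 s, in which the tool goes at most 62.5 mm and 10.7 degrees, less where a joint would pass 70% of its speed; a pose out of reach is approached as far as the arm can. A call is refused whole if a number of a shift passes 62.5 or a number of a turn 0.188, either way. A call with a gripper value outside its range is refused whole. The fingers move at their own pace and stop on an object; the grip force is fixed at half the most. Time passes only in rows, so rows that do not move let the fingers close. It gives the time, the measured TCP pose, the force, the opening and the grip force at its end, in the units of the state.
- r.observe(): the state, without advancing time (a new reading comes with each control period).
- r.grab_frame(name): name is "scene" or "top"; returns (picture, depth): 480x640x3 uint8, red, green, blue; 480x640 float32, m along the optical axis (not along the pixel's ray), 0 where there is no reading.
- r.calibration(name): a dict with "intrinsics" (3x3 intrinsics, pixels), "rvec" (rotation vector, rad) and "tvec" (3), from world to camera coordinates, as OpenCV has them. Camera axes: x right, y down, z forward; pixel columns grow to the right and rows downward; lengths in m; the calibration is good to about 2 mm. A picture is of the moment at which its call begins. calibration takes no time and is no camera call.
- r.sign_off(): hands the job in; it is judged then, once.
The state is a dict: "t": time; "joint_pos": joint angles; "dq": joint speeds; "joint_efforts": joint torques, N m; "tool_pos": TCP position; "tool_rot": TCP orientation; "wrist_force": force on the tool from outside, world axes, zero at the start; "ft_torque": the same for the moment, N m; "gripper_width": opening from 0.0 (shut) to 1.0 (fully open); "finger_force": force on a finger pad.
Only numpy, scipy, OpenCV 4.12 (cv2) and the standard library are available. Lean on these libraries where they do the work, as an engineer would, in place of code of your own. Each camera call takes 0.05 s, during which the arm holds its last target. There are 200 camera calls.

## Working session

There is one attempt and no reset: what is moved stays moved. The work goes in short steps, Python scripts to look and compute and a tool call to move; the robot and the scene stay as the last step left them, time stands still between calls to the robot, and variables do not carry over. Pictures are saved under pics/ and viewed, at most 14 in all, crops included, and the job is handed in when it is done.

Besides the shell and the picture viewer there is one more tool, called as name(argument=value, ...), one argument or row to a line, values as JSON. arm_command: Moves the arm, as the interface text tells. Its arguments: {"type":"object","properties":{"steps":{"type":"array"}},"required":["steps"]}

```bash
mkdir -p pics; ls; cat > h.py <<'E'
import numpy as np,cv2
from plant import r
from scipy.spatial.transform import Rotation as R
def cal(n):
    c=r.calibration(n); M=cv2.Rodrigues(np.array(c["rvec"],float))[0]
    return np.array(c["intrinsics"],float),M,np.array(c["tvec"],float).ravel()
def cloud(n,depth):
    K,M,t=cal(n); v,u=np.mgrid[:480,:640]
    p=np.stack([(u-K[0,2])/K[0,0]*depth,(v-K[1,2])/K[1,1]*depth,depth],-1)
    return (p-t)@M
def ray(n,u,v,z):
    K,M,t=cal(n); d=np.linalg.inv(K)@[u,v,1]@M; o=-t@M
    return o+d*(z-o[2])/d[2]
def proj(n,p):
    K,M,t=cal(n); q=K@(M@np.array(p)+t); return q[:2]/q[2]
def grab(n,f=None):
    im,d=r.grab_frame(n)
    if f: cv2.imwrite("pics/"+f,im[:,:,::-1])
    return im,d
E
python3 - <<'E'
from h import *
for n in("scene","top"):
    im,d=grab(n,n+"0.png"); np.savez(n+"0.npz",im=im,d=d)
    K,M,t=cal(n); print(n,K[0,0],-t@M, M[2])
o=r.observe(); print(o, R.from_quat(np.roll(o["tool_rot"],-1)).as_matrix())
E
```

```text
pics
scene 615.4132636843262 [1.20418603 0.62709035 1.11291623] [-0.47137997 -0.45092756 -0.75793487]
top 509.64007745402114 [ 0.29301575 -0.0110363   1.16979442] [ 0.22672377 -0.00103273 -0.97395855]
{'t': 0.1, 'joint_pos': array([ 1.01518803e+00,  2.59294753e-01,  1.53593816e+00,  2.89556378e-06,
        1.34800211e+00, -2.02833068e-01]), 'dq': array([ 0.00055574, -0.00241268, -0.00421666, -0.00201378, -0.00138223,
       -0.0018272 ]), 'joint_efforts': array([ 2.88132112e-03, -4.46969283e+01, -2.91247737e+01, -2.41654770e-04,
        6.25974280e-03,  5.11247748e-06]), 'tool_pos': array([0.18978505, 0.51575173, 0.24155879]), 'tool_rot': array([-3.05310266e-04,  1.75474645e-01,  9.84483608e-01, -7.62317259e-04]), 'wrist_force': array([ 0.62512811, -0.92685148, -0.36942081]), 'ft_torque': array([-0.02508809,  0.04527182,  0.00110329]), 'finger_force': 0.0, 'gripper_width': 0.9989646974573281} [[-9.38417112e-01  3.45503357e-01 -8.68680606e-04]
 [ 3.45504288e-01  9.38416136e-01 -1.39382927e-03]
 [ 3.33611205e-04 -1.60812611e-03 -9.99998651e-01]]
```

View pics/scene0.png

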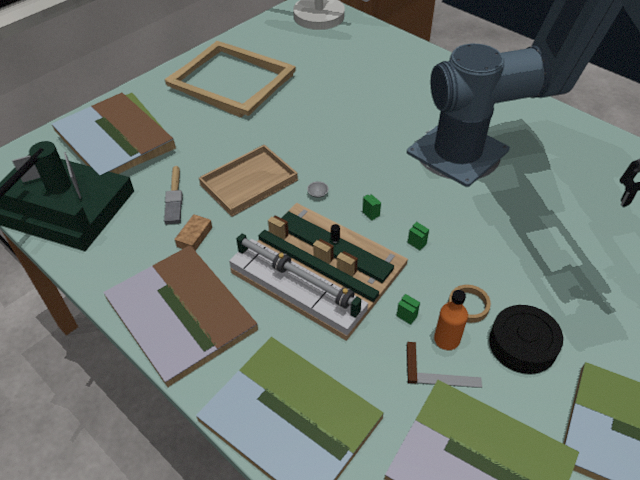

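View pics/top0.png

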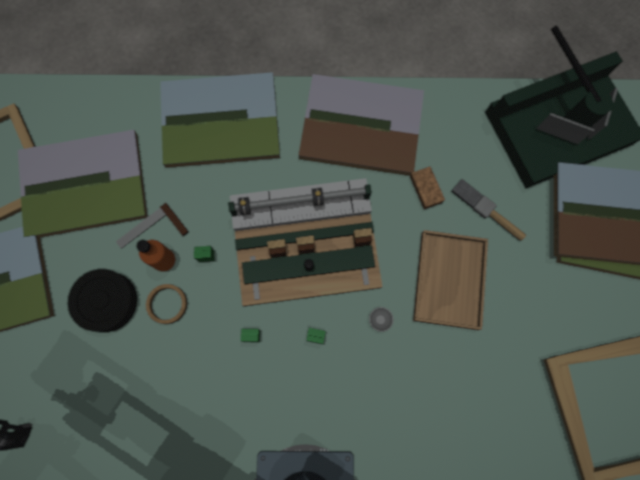

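```bash
python3 - <<'E'
from h import *
im=np.load("top0.npz"); d=im["d"]; im=im["im"]
c=im[170:310,220:500]; cv2.imwrite("pics/crop0.png",cv2.resize(c[:,:,::-1],None,fx=2.85,fy=2.85,interpolation=cv2.INTER_CUBIC))
P=cloud("top",d)
for n,(u,v) in dict(table=(200,300),knob=(309,265),b1=(277,247),b2=(306,243),b3=(362,237),postL=(233,209),postR=(367,191),tray=(452,280),ledge=(300,207)).items():
    print(n,P[v,u].round(4))
E
```

```text
table [ 0.4255  0.2458 -0.0014]
knob [ 0.4936 -0.0042  0.0837]
b1 [0.5365 0.0671 0.0674]
b2 [0.5456 0.003  0.0699]
b3 [ 0.5613 -0.1217  0.0658]
postL [0.6156 0.1642 0.093 ]
postR [ 0.6598 -0.1315  0.0932]
tray [ 0.4763 -0.3351  0.0013]
ledge [0.6351 0.0179 0.0486]
```

View pics/crop0.png

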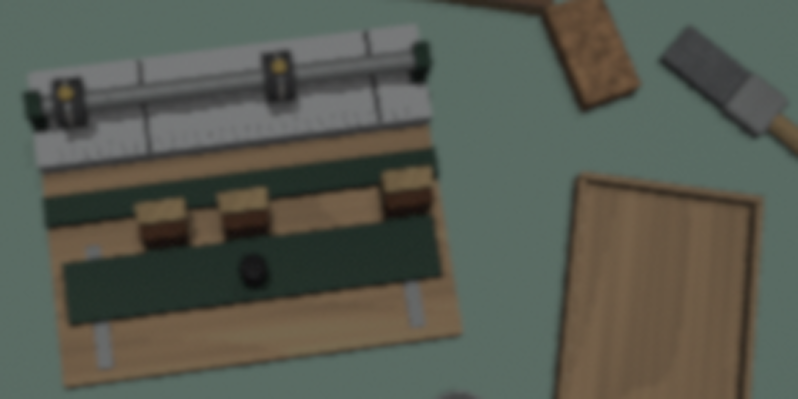

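```bash
cat >> h.py <<'E'
def fit(A,B): # clamp xy -> world xy
    A=np.array(A);B=np.array(B);a=A-A.mean(0);b=B-B.mean(0)
    th=np.arctan2((a[:,0]*b[:,1]-a[:,1]*b[:,0]).sum(),(a*b).sum())
    c,s=np.cos(th),np.sin(th);Q=np.array([[c,-s],[s,c]]); return th,B.mean(0)-Q@A.mean(0),Q
E
python3 - <<'E'
from h import *
px=lambda a,b:(a/2.85+220-.32,b/2.85+170-.32)
W=lambda a,b,z:ray("top",*px(a,b),z)[:2]
L=[((65,386),(-127,160),20),((462,335),(-127,-160),20),((28,75),(126,160),45),((418,27),(126,-160),45),((432,122),(46,-160),45),((38,166),(46,160),45),((420,50),(85,-153),92),((33,97),(85,153),92)]
A=[np.array(l[1])/1000 for l in L];B=[W(*l[0],l[2]/1000) for l in L]
th,t,Q=fit(A,B);print("clamp",th,t)
print(((B-t)@Q*1000).round(1))
f=lambda n,a,b,z:print(n,W(a,b,z).round(4),((W(a,b,z)-t)@Q*1000).round(1))
f("knob",253,266,.086)
for i,p in enumerate([(162,208),(244,197),(407,178)]): f("b%d"%i,*p,.074)
f("screwL",66,92,.108);f("screwR",279,65,.108)
f("mL1",140,65,.045);f("mL2",149,150,.045);f("mR1",368,33,.045);f("mR2",378,118,.045)
im=np.load("top0.npz")["im"]
for n,q in dict(c1=(422,233),c2=(486,237),c3=(481,328),c4=(415,321)).items(): print(n,ray("top",*q,.028).round(4))
np.savez("clamp.npz",th=th,t=t,Q=Q)
E
```

```text
clamp 0.13536819486671742 [0.5604379 0.00585  ]
[[-127.9  157.8]
 [-127.7 -159.6]
 [ 123.6  160.3]
 [ 124.4 -160. ]
 [  43.  -158.9]
 [  46.6  159.3]
 [  89.1 -151.1]
 [  89.   152.2]]
knob [ 0.4975 -0.003 ] [-63.6  -0.3]
b0 [0.5448 0.0679] [-7.1 63.6]
b1 [0.5541 0.0046] [-6.4 -0.4]
b2 [ 0.5704 -0.1221] [  -7.4 -128.1]
screwL [0.6273 0.141 ] [ 84.5 124.9]
screwR [ 0.6504 -0.0216] [ 85.4 -39.4]
mL1 [0.6706 0.0908] [120.6  69.3]
mL2 [0.5991 0.0816] [48.5 69.8]
mR1 [ 0.6997 -0.0949] [ 124.4 -118.6]
mR2 [ 0.6274 -0.1023] [  51.8 -116.2]
c1 [ 0.5812 -0.2643  0.028 ]
c2 [ 0.5729 -0.4117  0.028 ]
c3 [ 0.3653 -0.3862  0.028 ]
c4 [ 0.3795 -0.2405  0.028 ]
```

```bash
cat >> h.py <<'E'
C=np.load("clamp.npz") if __import__("os").path.exists("clamp.npz") else None
def cw(x,y): return C["t"]+C["Q"]@np.array([x,y])/1000   # clamp mm -> world
def rel(*targets,phi=None):
    o=r.observe(); m=R.from_quat(np.roll(o["tool_rot"],-1)).as_matrix(); p=o["tool_pos"]
    f=np.arctan2(m[1,1],m[0,1]); print("t",round(o["t"],2),"pos",p.round(4),"phi",f.round(4),"w",round(o["gripper_width"],3),"F",o["wrist_force"].round(1))
    if phi is None: phi=f
    tw=-(phi-f); print("twist z",round(tw,3)); 
    m=np.array([[np.sin(phi)*-1,np.cos(phi),0],[np.cos(phi),np.sin(phi),0],[0,0,-1]]).astype(float)
    m[:,0]=np.cross(m[:,1],m[:,2])
    for q in targets:
        q=np.array(q,float); d=m.T@(q-p)*1000; print(" ->",q.round(4),"tool mm",d.round(1),"rows",int(np.ceil(np.linalg.norm(d)/60))); p=q
E
python3 - <<'E'
from h import *
k=cw(-63,0)
rel([*k,.2],[*k,.062],phi=float(C["th"])+np.pi/2)
E
```

```text
t 0.1 pos [0.1898 0.5158 0.2416] phi 1.218 w 0.999 F [ 0.6 -0.9 -0.4]
twist z -0.488
 -> [ 0.498  -0.0027  0.2   ] tool mm [-235.4 -555.3   41.6] rows 11
 -> [ 0.498  -0.0027  0.062 ] tool mm [  0.   0. 138.] rows 3
```

arm_command(
  steps=[
    {"fingers":1,"offset":[0,0,0],"twist":[0,0,-0.163]},
    {"fingers":1,"offset":[0,0,0],"twist":[0,0,-0.163]},
    {"fingers":1,"offset":[0,0,0],"twist":[0,0,-0.162]},
    {"fingers":1,"offset":[-19.6,-46.3,3.5],"twist":[0,0,0]},
    {"fingers":1,"offset":[-19.6,-46.3,3.5],"twist":[0,0,0]},
    {"fingers":1,"offset":[-19.6,-46.3,3.5],"twist":[0,0,0]},
    {"fingers":1,"offset":[-19.6,-46.3,3.5],"twist":[0,0,0]},
    {"fingers":1,"offset":[-19.6,-46.3,3.5],"twist":[0,0,0]},
  ],
)

```text
t: 1.1
tool_pos: [0.3187, 0.2985, 0.2245]
tool_rot: [-0.0, -0.068, 0.998, -0.0]
wrist_force: [0.3, 0.8, 0.3]
gripper_width: 1.006
finger_force: 0.0
```

arm_command(
  steps=[
    {"fingers":1,"offset":[-19.6,-46.3,3.5],"twist":[0,0,0]},
    {"fingers":1,"offset":[-19.6,-46.3,3.5],"twist":[0,0,0]},
    {"fingers":1,"offset":[-19.6,-46.3,3.5],"twist":[0,0,0]},
    {"fingers":1,"offset":[-19.6,-46.3,3.5],"twist":[0,0,0]},
    {"fingers":1,"offset":[-19.6,-46.3,3.5],"twist":[0,0,0]},
    {"fingers":1,"offset":[-19.6,-46.3,3.5],"twist":[0,0,0]},
    {"fingers":1,"offset":[-19.6,-46.3,3.5],"twist":[0,0,0]},
    {"fingers":1,"offset":[0,0,0],"twist":[0,0,0]},
  ],
)

```text
t: 2.1
tool_pos: [0.4992, -0.0057, 0.1995]
tool_rot: [-0.0, -0.065, 0.998, -0.0]
wrist_force: [0.2, 1.1, -0.5]
gripper_width: 1.003
finger_force: 0.0
```

```bash
python3 - <<'E'
from h import *
k=cw(-63,0)
rel([*k,.062],phi=float(C["th"])+np.pi/2)
E
```

```text
t 2.1 pos [ 0.4992 -0.0057  0.1995] phi 1.7019 w 1.003 F [ 0.2  1.1 -0.5]
twist z -0.004
 -> [ 0.498  -0.0027  0.062 ] tool mm [  0.8   3.1 137.5] rows 3
```

arm_command(
  steps=[
    {"fingers":1,"offset":[0.8,3,46],"twist":[0,0,0]},
    {"fingers":1,"offset":[0,0,46],"twist":[0,0,0]},
    {"fingers":1,"offset":[0,0,45.5],"twist":[0,0,0]},
    {"fingers":0,"offset":[0,0,0],"twist":[0,0,0]},
    {"fingers":0,"offset":[0,0,0],"twist":[0,0,0]},
    {"fingers":0,"offset":[0,0,0],"twist":[0,0,0]},
    {"fingers":0,"offset":[0,0,0],"twist":[0,0,0]},
    {"fingers":0,"offset":[0,0,0],"twist":[0,0,0]},
  ],
)

```text
t: 3.1
tool_pos: [0.4998, -0.0033, 0.0655]
tool_rot: [0.003, -0.068, 0.998, -0.003]
wrist_force: [0.7, -14.0, 3.4]
gripper_width: 0.241
finger_force: 58.4
```

arm_command(
  steps=[
    {"fingers":0,"offset":[8,0,0],"twist":[0,0,0]},
    {"fingers":0,"offset":[8,0,0],"twist":[0,0,0]},
    {"fingers":0,"offset":[8,0,0],"twist":[0,0,0]},
    {"fingers":0,"offset":[8,0,0],"twist":[0,0,0]},
    {"fingers":0,"offset":[8,0,0],"twist":[0,0,0]},
    {"fingers":0,"offset":[8,0,0],"twist":[0,0,0]},
    {"fingers":0,"offset":[6,0,0],"twist":[0,0,0]},
    {"fingers":0,"offset":[0,0,0],"twist":[0,0,0]},
  ],
)

```text
t: 4.1
tool_pos: [0.447, -0.0108, 0.0655]
tool_rot: [0.004, -0.068, 0.998, -0.004]
wrist_force: [2.3, -14.6, 1.5]
gripper_width: 0.238
finger_force: 60.0
```

```bash
python3 - <<'E'
from h import *
rel()
print((r.observe()["tool_pos"][:2]-C["t"])@C["Q"]*1000)
E
```

```text
t 4.1 pos [ 0.447  -0.0108  0.0655] phi 1.7067 w 0.238 F [  2.3 -14.6   1.5]
twist z -0.0
[-114.60385311   -1.20554894]
```

arm_command(
  steps=[
    {"fingers":0,"offset":[1.5,0,0],"twist":[0,0,0]},
    {"fingers":0,"offset":[1,0,0],"twist":[0,0,0]},
    {"fingers":0.6,"offset":[0,0,0],"twist":[0,0,0]},
    {"fingers":0.6,"offset":[0,0,0],"twist":[0,0,0]},
    {"fingers":0.6,"offset":[0,0,-50],"twist":[0,0,0]},
    {"fingers":1,"offset":[-20,0,-60],"twist":[0,0,0]},
    {"fingers":1,"offset":[0,60,-25],"twist":[0,0,0]},
    {"fingers":1,"offset":[0,62,0],"twist":[0,0,0]},
  ],
)

```text
t: 5.1
tool_pos: [0.4458, 0.1149, 0.1991]
tool_rot: [0.003, -0.066, 0.998, -0.0]
wrist_force: [1.4, 1.0, -0.9]
gripper_width: 1.0
finger_force: 0.0
```

arm_command(
  steps=[
    {"fingers":1,"offset":[0,60,0],"twist":[0,0,0.175]},
    {"fingers":1,"offset":[0,30,0],"twist":[0,0,0.175]},
    {"fingers":1,"offset":[0,0,0],"twist":[0,0,0.175]},
    {"fingers":1,"offset":[0,0,0],"twist":[0,0,0.175]},
    {"fingers":1,"offset":[0,0,0],"twist":[0,0,0.175]},
    {"fingers":1,"offset":[0,0,0],"twist":[0,0,0.175]},
    {"fingers":1,"offset":[0,0,0],"twist":[0,0,0.175]},
    {"fingers":1,"offset":[0,0,0],"twist":[0,0,0.175]},
  ],
)

```text
t: 6.1
tool_pos: [0.4374, 0.1972, 0.1963]
tool_rot: [-0.0, 0.586, 0.811, -0.0]
wrist_force: [-0.3, -0.3, 0.6]
gripper_width: 1.002
finger_force: 0.0
```

```bash
python3 - <<'E'
from h import *
im,d=grab("top"); c=im[170:340,220:500]; cv2.imwrite("pics/crop1.png",cv2.resize(c[:,:,::-1],None,fx=2.85,fy=2.85,interpolation=cv2.INTER_CUBIC))
rel(phi=float(C["th"]))
E
```

```text
t 6.15 pos [0.4374 0.1971 0.1963] phi 0.3127 w 0.999 F [-0.9 -0.  -0.4]
twist z 0.177
```

View pics/crop1.png

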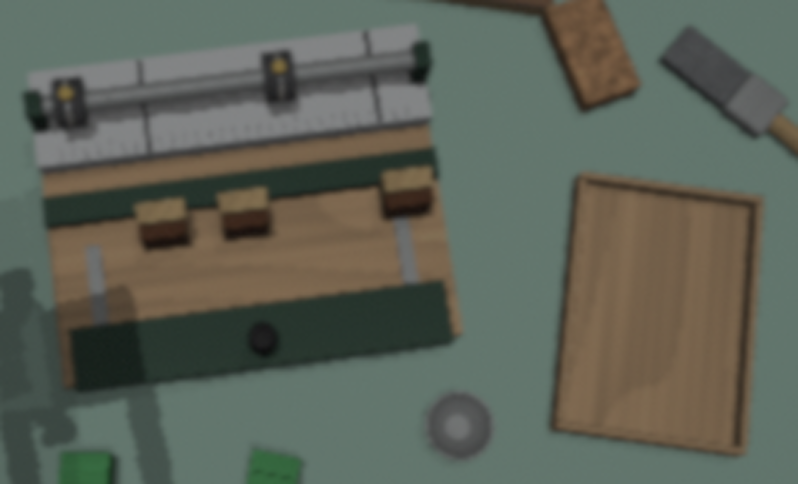

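```bash
python3 - <<'E'
from h import *
rel([*cw(85,125),.196],[*cw(85,125),.072],[*cw(85,69.5),.072],[*cw(85,69.5),.19],[*cw(85,-39.4),.19],[*cw(85,-39.4),.072],[*cw(85,-117.5),.072],phi=float(C["th"]))
E
```

```text
t 6.15 pos [0.4374 0.1971 0.1963] phi 0.3127 w 0.999 F [-0.9 -0.  -0.4]
twist z 0.177
 -> [0.6278 0.1412 0.196 ] tool mm [-81.1 181.1   0.3] rows 4
 -> [0.6278 0.1412 0.072 ] tool mm [  0.   0. 124.] rows 3
 -> [0.6353 0.0862 0.072 ] tool mm [-55.5   0.    0. ] rows 1
 -> [0.6353 0.0862 0.19  ] tool mm [   0.    0. -118.] rows 2
 -> [ 0.65   -0.0217  0.19  ] tool mm [-108.9   -0.     0. ] rows 2
 -> [ 0.65   -0.0217  0.072 ] tool mm [  0.   0. 118.] rows 2
 -> [ 0.6605 -0.0991  0.072 ] tool mm [-78.1  -0.    0. ] rows 2
```

arm_command(
  steps=[
    {"fingers":1,"offset":[0,0,0],"twist":[0,0,0.177]},
    {"fingers":1,"offset":[-20.3,45.3,0],"twist":[0,0,0]},
    {"fingers":1,"offset":[-20.3,45.3,0],"twist":[0,0,0]},
    {"fingers":1,"offset":[-20.3,45.3,0],"twist":[0,0,0]},
    {"fingers":1,"offset":[-20.3,45.3,0],"twist":[0,0,0]},
    {"fingers":1,"offset":[0,0,0],"twist":[0,0,0]},
  ],
)

```text
t: 6.9
tool_pos: [0.6316, 0.1419, 0.1951]
tool_rot: [0.0, 0.653, 0.758, -0.0]
wrist_force: [-0.8, 0.3, -0.5]
gripper_width: 0.999
finger_force: 0.0
```

```bash
python3 - <<'E'
from h import *
rel([*cw(85,125),.072],[*cw(85,69.5),.072],phi=float(C["th"]))
E
```

```text
t 6.9 pos [0.6316 0.1419 0.1951] phi 0.1484 w 0.999 F [-0.8  0.3 -0.5]
twist z 0.013
 -> [0.6278 0.1412 0.072 ] tool mm [ -0.2  -3.8 123.1] rows 3
 -> [0.6353 0.0862 0.072 ] tool mm [-55.5   0.    0. ] rows 1
```

arm_command(
  steps=[
    {"fingers":1,"offset":[0,-3.8,41],"twist":[0,0,0.013]},
    {"fingers":1,"offset":[0,0,41],"twist":[0,0,0]},
    {"fingers":1,"offset":[0,0,41],"twist":[0,0,0]},
    {"fingers":0,"offset":[0,0,0],"twist":[0,0,0]},
    {"fingers":0,"offset":[0,0,0],"twist":[0,0,0]},
    {"fingers":0,"offset":[0,0,0],"twist":[0,0,0]},
    {"fingers":0,"offset":[0,0,0],"twist":[0,0,0]},
  ],
)

```text
t: 7.78
tool_pos: [0.6268, 0.1431, 0.076]
tool_rot: [0.001, 0.658, 0.753, 0.002]
wrist_force: [-1.7, 0.3, 6.8]
gripper_width: 0.446
finger_force: 60.2
```

```bash
python3 - <<'E'
from h import *
rel(); o=r.observe(); print((o["tool_pos"][:2]-C["t"])@C["Q"]*1000)
E
```

```text
t 7.78 pos [0.6268 0.1431 0.076 ] phi 0.1354 w 0.446 F [-1.7  0.3  6.8]
twist z -0.0
[ 84.2497509 127.0135304]
```

arm_command(
  steps=[
    {"fingers":0,"offset":[-14,0,0],"twist":[0,0,0]},
    {"fingers":0,"offset":[-14,0,0],"twist":[0,0,0]},
    {"fingers":0,"offset":[-14,0,0],"twist":[0,0,0]},
    {"fingers":0,"offset":[-13.5,0,0],"twist":[0,0,0]},
    {"fingers":0,"offset":[0,0,0],"twist":[0,0,0]},
    {"fingers":0,"offset":[0,0,0],"twist":[0,0,0]},
    {"fingers":1,"offset":[0,0,0],"twist":[0,0,0]},
    {"fingers":1,"offset":[0,0,0],"twist":[0,0,0]},
  ],
)

```text
t: 8.78
tool_pos: [0.633, 0.0878, 0.0736]
tool_rot: [0.0, 0.658, 0.753, 0.0]
wrist_force: [-0.7, 0.3, 0.0]
gripper_width: 0.852
finger_force: 0.0
```

arm_command(
  steps=[
    {"fingers":1,"offset":[0,0,-60],"twist":[0,0,0]},
    {"fingers":1,"offset":[0,0,-58],"twist":[0,0,0]},
    {"fingers":1,"offset":[-54,0,0],"twist":[0,0,0]},
    {"fingers":1,"offset":[-55,0,0],"twist":[0,0,0]},
    {"fingers":1,"offset":[0,0,0],"twist":[0,0,0]},
  ],
)

```text
t: 9.4
tool_pos: [0.6479, -0.0242, 0.1911]
tool_rot: [0.0, 0.66, 0.752, -0.0]
wrist_force: [-0.6, 1.1, 0.0]
gripper_width: 1.001
finger_force: 0.0
```

```bash
python3 - <<'E'
from h import *
rel([*cw(85,-39.4),.072],phi=float(C["th"]))
E
```

```text
t 9.4 pos [ 0.6479 -0.0242  0.1911] phi 0.1303 w 1.001 F [-0.6  1.1  0. ]
twist z -0.005
 -> [ 0.65   -0.0217  0.072 ] tool mm [  2.2   2.4 119.1] rows 2
```

arm_command(
  steps=[
    {"fingers":1,"offset":[0,2,40],"twist":[0,0,0]},
    {"fingers":1,"offset":[0,0,40],"twist":[0,0,0]},
    {"fingers":1,"offset":[0,0,39],"twist":[0,0,0]},
    {"fingers":0,"offset":[0,0,0],"twist":[0,0,0]},
    {"fingers":0,"offset":[0,0,0],"twist":[0,0,0]},
    {"fingers":0,"offset":[0,0,0],"twist":[0,0,0]},
    {"fingers":0,"offset":[0,0,0],"twist":[0,0,0]},
  ],
)

```text
t: 10.28
tool_pos: [0.6499, -0.02, 0.0748]
tool_rot: [0.001, 0.658, 0.753, 0.0]
wrist_force: [-4.1, 0.6, 5.9]
gripper_width: 0.446
finger_force: 60.6
```

arm_command(
  steps=[
    {"fingers":0,"offset":[-16,0,0],"twist":[0,0,0]},
    {"fingers":0,"offset":[-16,0,0],"twist":[0,0,0]},
    {"fingers":0,"offset":[-16,0,0],"twist":[0,0,0]},
    {"fingers":0,"offset":[-15,0,0],"twist":[0,0,0]},
    {"fingers":0,"offset":[-15,0,0],"twist":[0,0,0]},
    {"fingers":0,"offset":[0,0,0],"twist":[0,0,0]},
    {"fingers":1,"offset":[0,0,0],"twist":[0,0,0]},
    {"fingers":1,"offset":[0,0,0],"twist":[0,0,0]},
  ],
)

```text
t: 11.28
tool_pos: [0.6605, -0.0972, 0.0729]
tool_rot: [0.001, 0.658, 0.753, 0.0]
wrist_force: [-0.0, 0.3, 0.7]
gripper_width: 0.854
finger_force: 0.0
```

arm_command(
  steps=[
    {"fingers":1,"offset":[0,0,-60],"twist":[0,0,0]},
    {"fingers":1,"offset":[0,0,-58],"twist":[0,0,0]},
    {"fingers":1,"offset":[0,-50,0],"twist":[0,0,0]},
    {"fingers":1,"offset":[0,-50,0],"twist":[0,0,0]},
    {"fingers":1,"offset":[0,0,0],"twist":[0,0,0]},
  ],
)

```text
t: 11.9
tool_pos: [0.5575, -0.1101, 0.1901]
tool_rot: [-0.001, 0.658, 0.753, -0.001]
wrist_force: [0.3, -0.6, 0.5]
gripper_width: 1.001
finger_force: 0.0
```

```bash
python3 - <<'E'
from h import *
rel([*cw(-14.5,-128),.19],[*cw(-14.5,-128),.051],phi=float(C["th"]))
E
```

```text
t 11.9 pos [ 0.5575 -0.1101  0.1901] phi 0.134 w 1.001 F [ 0.3 -0.6  0.5]
twist z -0.001
 -> [ 0.5633 -0.1229  0.19  ] tool mm [-13.5   4.1   0.1] rows 1
 -> [ 0.5633 -0.1229  0.051 ] tool mm [  0.   0. 139.] rows 3
```

arm_command(
  steps=[
    {"fingers":1,"offset":[-13.5,4,0],"twist":[0,0,0]},
    {"fingers":1,"offset":[0,0,46],"twist":[0,0,0]},
    {"fingers":1,"offset":[0,0,46],"twist":[0,0,0]},
    {"fingers":1,"offset":[0,0,47],"twist":[0,0,0]},
    {"fingers":0,"offset":[0,0,0],"twist":[0,0,0]},
    {"fingers":0,"offset":[0,0,0],"twist":[0,0,0]},
    {"fingers":0,"offset":[0,0,0],"twist":[0,0,0]},
    {"fingers":0,"offset":[0,0,0],"twist":[0,0,0]},
  ],
)

```text
t: 12.9
tool_pos: [0.565, -0.1247, 0.0535]
tool_rot: [-0.0, 0.657, 0.754, -0.002]
wrist_force: [-11.4, -3.0, 9.7]
gripper_width: 0.318
finger_force: 60.6
```

arm_command(
  steps=[
    {"fingers":0,"offset":[0,0,0],"twist":[0,0,0]},
    {"fingers":0,"offset":[0,0,-25],"twist":[0,0,0]},
    {"fingers":0,"offset":[0,0,-50],"twist":[0,0,0]},
    {"fingers":0,"offset":[0,0,-50],"twist":[0,0,0]},
    {"fingers":0,"offset":[0,0,0],"twist":[0,0,0]},
  ],
)

```text
t: 13.52
tool_pos: [0.5703, -0.125, 0.1833]
tool_rot: [0.006, 0.658, 0.753, 0.002]
wrist_force: [0.2, -1.0, -0.7]
gripper_width: 0.317
finger_force: 59.8
```

```bash
cat >> h.py <<'E'
TT=np.array([.4747,-.3257]);TA=-.12
def tw(x,y): return TT+np.array([[np.cos(TA),-np.sin(TA)],[np.sin(TA),np.cos(TA)]])@np.array([x,y])/1000
E
python3 - <<'E'
from h import *
rel([*tw(50,0),.16],[*tw(50,0),.040],phi=float(C["th"]))
im,d=grab("top","t2.png");c=im[170:340,220:500]; cv2.imwrite("pics/crop2.png",cv2.resize(c[:,:,::-1],None,fx=2.85,fy=2.85,interpolation=cv2.INTER_CUBIC))
E
```

```text
t 13.53 pos [ 0.5703 -0.125   0.1833] phi 0.1351 w 0.317 F [ 0.2 -1.  -0.7]
twist z -0.0
 -> [ 0.5243 -0.3317  0.16  ] tool mm [-198.6  -73.4   23.3] rows 4
 -> [ 0.5243 -0.3317  0.04  ] tool mm [  0.   0. 120.] rows 2
```

View pics/crop2.png

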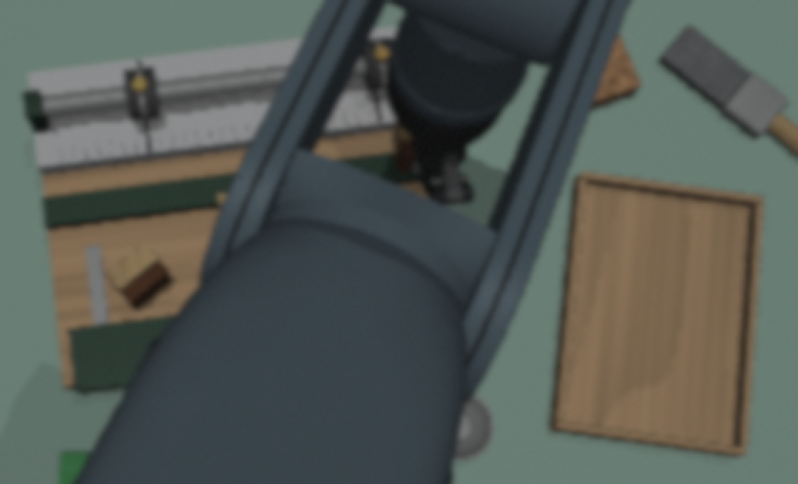

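arm_command(
  steps=[
    {"fingers":0,"offset":[-49.6,-18.3,0],"twist":[0,0,0]},
    {"fingers":0,"offset":[-49.6,-18.3,0],"twist":[0,0,0]},
    {"fingers":0,"offset":[-49.6,-18.3,0],"twist":[0,0,0]},
    {"fingers":0,"offset":[-49.6,-18.3,0],"twist":[0,0,0]},
    {"fingers":0,"offset":[0,0,40],"twist":[0,0,0]},
    {"fingers":0,"offset":[0,0,40],"twist":[0,0,0]},
    {"fingers":0,"offset":[0,0,40],"twist":[0,0,0]},
    {"fingers":0,"offset":[0,0,0],"twist":[0,0,0]},
  ],
)

```text
t: 14.58
tool_pos: [0.5183, -0.3278, 0.0524]
tool_rot: [-0.004, 0.658, 0.753, 0.0]
wrist_force: [-0.5, -0.3, 0.6]
gripper_width: 0.319
finger_force: 59.7
```

arm_command(
  steps=[
    {"fingers":0,"offset":[0,0,0],"twist":[0,0,0]},
    {"fingers":0,"offset":[0,0,0],"twist":[0,0,0]},
  ],
)

```text
t: 14.82
tool_pos: [0.522, -0.331, 0.0583]
tool_rot: [0.002, 0.658, 0.753, -0.0]
wrist_force: [-0.6, -0.5, -0.7]
gripper_width: 0.316
finger_force: 59.7
```

arm_command(
  steps=[
    {"fingers":0,"offset":[0,0,9],"twist":[0,0,0]},
    {"fingers":0,"offset":[0,0,8],"twist":[0,0,0]},
    {"fingers":0,"offset":[0,0,0],"twist":[0,0,0]},
    {"fingers":0.7,"offset":[0,0,0],"twist":[0,0,0]},
    {"fingers":0.7,"offset":[0,0,0],"twist":[0,0,0]},
    {"fingers":0.7,"offset":[0,0,0],"twist":[0,0,0]},
    {"fingers":0.7,"offset":[0,0,-50],"twist":[0,0,0]},
    {"fingers":1,"offset":[0,0,-62],"twist":[0,0,0]},
  ],
)

```text
t: 15.82
tool_pos: [0.5199, -0.3293, 0.1505]
tool_rot: [-0.002, 0.658, 0.753, 0.0]
wrist_force: [1.1, -0.8, 0.1]
gripper_width: 0.887
finger_force: 0.0
```

arm_command(
  steps=[
    {"fingers":1,"offset":[-40,-40,-40],"twist":[0,0,0]},
    {"fingers":1,"offset":[-30,-40,0],"twist":[0,0,0]},
  ],
)

```text
t: 16.08
tool_pos: [0.4556, -0.4082, 0.1916]
tool_rot: [0.004, 0.657, 0.754, -0.001]
wrist_force: [-0.0, -0.0, 0.2]
gripper_width: 1.001
finger_force: 0.0
```

```bash
python3 - <<'E'
from h import *
rel()
im,d=grab("top","t3.png");c=im[170:340,220:500]; cv2.imwrite("pics/crop3.png",cv2.resize(c[:,:,::-1],None,fx=2.85,fy=2.85,interpolation=cv2.INTER_CUBIC))
E
```

```text
t 16.07 pos [ 0.4556 -0.4082  0.1916] phi 0.1368 w 1.001 F [-0.  -0.   0.2]
twist z -0.0
```

View pics/crop3.png

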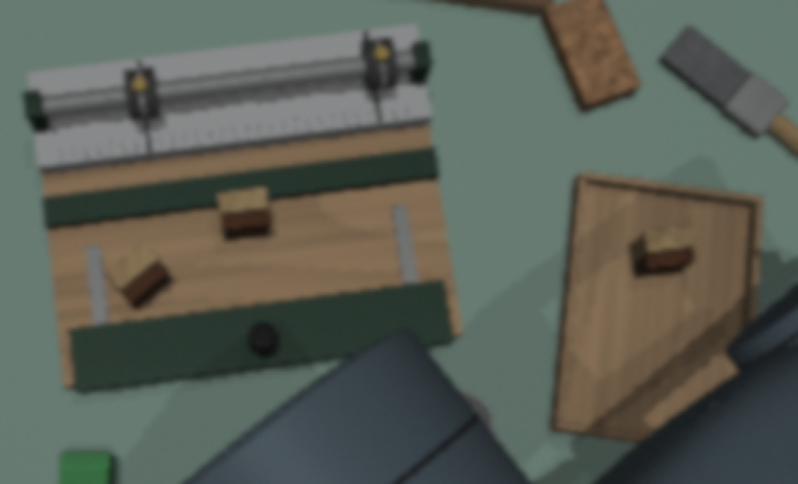

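```bash
python3 - <<'E'
from h import *
px=lambda a,b:(a/2.85+220-.32,b/2.85+170-.32)
f=lambda n,a,b,z:print(n,((ray("top",*px(a,b),z)[:2]-C["t"])@C["Q"]*1000).round(1))
f("screwL",140,84,.108);f("screwR",382,53,.108)
f("b1",244,197,.074)
im=cv2.imread("pics/t3.png"); c=im[250:285,250:290]
cv2.imwrite("pics/b0.png",cv2.resize(c,None,fx=16,fy=16,interpolation=cv2.INTER_CUBIC))
rel([*cw(-14.5,-.5),.19],[*cw(-14.5,-.5),.051],phi=float(C["th"]))
E
```

```text
screwL [83.7 68.1]
screwR [  85.1 -119.2]
b1 [-6.4 -0.4]
t 16.12 pos [ 0.4501 -0.4121  0.1895] phi 0.1329 w 1.002 F [-2.4 -2.9 -0.5]
twist z -0.002
 -> [0.5461 0.0034 0.19  ] tool mm [398.7 151.2  -0.5] rows 8
 -> [0.5461 0.0034 0.051 ] tool mm [  0.   0. 139.] rows 3
```

View pics/b0.png

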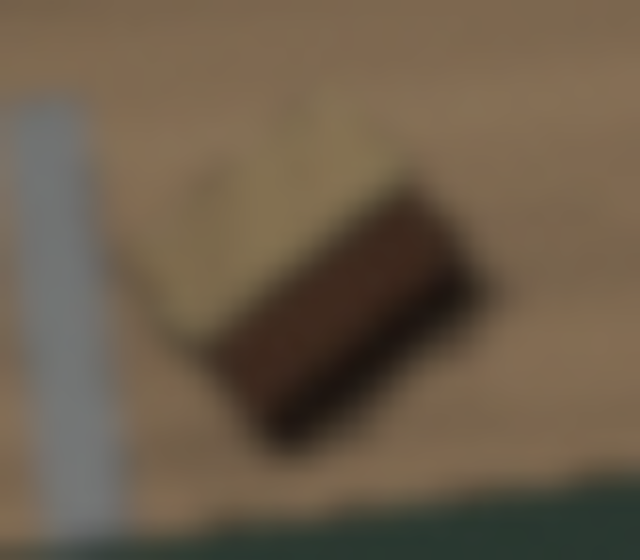

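```bash
python3 - <<'E'
from h import *
p=[ray("top",a/16+249.5,b/16+249.5,.074)[:2] for a,b in [(205,345),(415,180),(330,85),(130,240)]]
p=np.array(p);c=p.mean(0);e=p[0]-p[1]+p[3]-p[2];n=p[2]-p[1]+p[3]-p[0]
print(np.linalg.norm(e)/2,np.linalg.norm(n)/2)
a=np.arctan2(e[1],e[0])-np.pi/2; d=np.array([np.cos(a),np.sin(a)]); print("phi",a,"centre",c-.006*d, (c-.006*d-C["t"])@C["Q"]*1000, "n ang",np.arctan2(n[1],n[0]))
E
```

```text
0.035397497549725175 0.017847527779457115
phi 0.6872434071896949 centre [0.49489401 0.08519401] [-54.23639692  87.46363317] n ang 0.6874819140408691
```

arm_command(
  steps=[
    {"fingers":1,"offset":[49.8,18.9,0],"twist":[0,0,0]},
    {"fingers":1,"offset":[49.8,18.9,0],"twist":[0,0,0]},
    {"fingers":1,"offset":[49.8,18.9,0],"twist":[0,0,0]},
    {"fingers":1,"offset":[49.8,18.9,0],"twist":[0,0,0]},
    {"fingers":1,"offset":[49.8,18.9,0],"twist":[0,0,0]},
    {"fingers":1,"offset":[49.8,18.9,0],"twist":[0,0,0]},
    {"fingers":1,"offset":[49.8,18.9,0],"twist":[0,0,0]},
    {"fingers":1,"offset":[49.8,18.9,0],"twist":[0,0,0]},
  ],
)

```text
t: 17.12
tool_pos: [0.5507, 0.0112, 0.1871]
tool_rot: [-0.0, 0.658, 0.753, -0.0]
wrist_force: [1.9, -0.0, -0.6]
gripper_width: 0.999
finger_force: 0.0
```

arm_command(
  steps=[
    {"fingers":1,"offset":[0,0,0],"twist":[0,0,0]},
    {"fingers":1,"offset":[0,0,0],"twist":[0,0,0]},
  ],
)

```text
t: 17.38
tool_pos: [0.5504, 0.0093, 0.1869]
tool_rot: [-0.0, 0.657, 0.753, -0.0]
wrist_force: [0.8, 0.2, 0.4]
gripper_width: 1.004
finger_force: 0.0
```

```bash
python3 - <<'E'
from h import *
rel([*cw(-14.5,-.5),.051],phi=float(C["th"]))
E
```

```text
t 17.38 pos [0.5504 0.0093 0.1869] phi 0.1359 w 1.004 F [0.8 0.2 0.4]
twist z 0.001
 -> [0.5461 0.0034 0.051 ] tool mm [ -5.3  -5.  135.9] rows 3
```

arm_command(
  steps=[
    {"fingers":1,"offset":[-5.3,-5,0],"twist":[0,0,0]},
    {"fingers":1,"offset":[0,0,45],"twist":[0,0,0]},
    {"fingers":1,"offset":[0,0,45],"twist":[0,0,0]},
    {"fingers":1,"offset":[0,0,45],"twist":[0,0,0]},
    {"fingers":0,"offset":[0,0,0],"twist":[0,0,0]},
    {"fingers":0,"offset":[0,0,0],"twist":[0,0,0]},
    {"fingers":0,"offset":[0,0,0],"twist":[0,0,0]},
    {"fingers":0,"offset":[0,0,0],"twist":[0,0,0]},
  ],
)

```text
t: 18.38
tool_pos: [0.5468, 0.0027, 0.0545]
tool_rot: [0.001, 0.658, 0.753, -0.0]
wrist_force: [-3.6, -1.9, 6.3]
gripper_width: 0.321
finger_force: 59.8
```

arm_command(
  steps=[
    {"fingers":0,"offset":[0,0,0],"twist":[0,0,0]},
    {"fingers":0,"offset":[0,0,-25],"twist":[0,0,0]},
    {"fingers":0,"offset":[0,0,-50],"twist":[0,0,0]},
    {"fingers":0,"offset":[0,0,-50],"twist":[0,0,0]},
    {"fingers":0,"offset":[0,0,0],"twist":[0,0,0]},
    {"fingers":0,"offset":[0,0,0],"twist":[0,0,0]},
  ],
)

```text
t: 19.12
tool_pos: [0.5463, 0.0035, 0.1779]
tool_rot: [0.001, 0.658, 0.753, 0.0]
wrist_force: [0.3, 0.5, -0.6]
gripper_width: 0.318
finger_force: 59.2
```

```bash
python3 - <<'E'
from h import *
rel([*tw(-20,30),.17],phi=float(C["th"]))
E
```

```text
t 19.12 pos [0.5463 0.0035 0.1779] phi 0.135 w 0.318 F [ 0.3  0.5 -0.6]
twist z -0.0
 -> [ 0.4584 -0.2935  0.17  ] tool mm [-282.4 -127.1    7.9] rows 6
```

arm_command(
  steps=[
    {"fingers":0,"offset":[-47,-21.2,0],"twist":[0,0,0]},
    {"fingers":0,"offset":[-47,-21.2,0],"twist":[0,0,0]},
    {"fingers":0,"offset":[-47,-21.2,0],"twist":[0,0,0]},
    {"fingers":0,"offset":[-47,-21.2,0],"twist":[0,0,0]},
    {"fingers":0,"offset":[-47,-21.2,0],"twist":[0,0,0]},
    {"fingers":0,"offset":[-47,-21.2,0],"twist":[0,0,0]},
    {"fingers":0,"offset":[0,0,40],"twist":[0,0,0]},
    {"fingers":0,"offset":[0,0,40],"twist":[0,0,0]},
  ],
)

```text
t: 20.12
tool_pos: [0.4571, -0.2935, 0.0951]
tool_rot: [-0.001, 0.659, 0.752, 0.0]
wrist_force: [0.3, 0.9, -1.2]
gripper_width: 0.316
finger_force: 59.2
```

arm_command(
  steps=[
    {"fingers":0,"offset":[0,0,35],"twist":[0,0,0]},
    {"fingers":0,"offset":[0,0,0],"twist":[0,0,0]},
    {"fingers":0,"offset":[0,0,0],"twist":[0,0,0]},
  ],
)

```text
t: 20.5
tool_pos: [0.4584, -0.2932, 0.0626]
tool_rot: [-0.0, 0.658, 0.753, -0.0]
wrist_force: [0.2, -1.2, 0.7]
gripper_width: 0.32
finger_force: 59.2
```

arm_command(
  steps=[
    {"fingers":0,"offset":[0,0,11],"twist":[0,0,0]},
    {"fingers":0,"offset":[0,0,10],"twist":[0,0,0]},
    {"fingers":0,"offset":[0,0,0],"twist":[0,0,0]},
    {"fingers":0.65,"offset":[0,0,0],"twist":[0,0,0]},
    {"fingers":0.65,"offset":[0,0,0],"twist":[0,0,0]},
    {"fingers":0.65,"offset":[0,0,0],"twist":[0,0,0]},
    {"fingers":0.65,"offset":[0,0,-60],"twist":[0,0,0]},
    {"fingers":1,"offset":[0,0,-62],"twist":[0,0,0]},
  ],
)

```text
t: 21.5
tool_pos: [0.4577, -0.2926, 0.1639]
tool_rot: [-0.001, 0.658, 0.753, 0.0]
wrist_force: [0.6, -0.3, 0.7]
gripper_width: 0.846
finger_force: 0.0
```

```bash
python3 - <<'E'
from h import *
rel([.4949,.0852,.18],phi=.687)
E
```

```text
t 21.5 pos [ 0.4577 -0.2926  0.1639] phi 0.1347 w 0.846 F [ 0.6 -0.3  0.7]
twist z -0.552
 -> [0.4949 0.0852 0.18  ] tool mm [268.5 268.4 -16.1] rows 7
```

arm_command(
  steps=[
    {"fingers":1,"offset":[0,0,-16],"twist":[0,0,-0.184]},
    {"fingers":1,"offset":[0,0,0],"twist":[0,0,-0.184]},
    {"fingers":1,"offset":[0,0,0],"twist":[0,0,-0.184]},
    {"fingers":1,"offset":[38.4,38.4,0],"twist":[0,0,0]},
    {"fingers":1,"offset":[38.4,38.4,0],"twist":[0,0,0]},
    {"fingers":1,"offset":[38.4,38.4,0],"twist":[0,0,0]},
    {"fingers":1,"offset":[38.4,38.4,0],"twist":[0,0,0]},
    {"fingers":1,"offset":[38.4,38.4,0],"twist":[0,0,0]},
  ],
)

```text
t: 22.5
tool_pos: [0.4849, -0.0213, 0.1795]
tool_rot: [0.0, 0.428, 0.904, 0.0]
wrist_force: [1.8, 0.1, 0.2]
gripper_width: 0.999
finger_force: 0.0
```

arm_command(
  steps=[
    {"fingers":1,"offset":[38.4,38.4,0],"twist":[0,0,0]},
    {"fingers":1,"offset":[38.4,38.4,0],"twist":[0,0,0]},
    {"fingers":1,"offset":[0,0,0],"twist":[0,0,0]},
    {"fingers":1,"offset":[0,0,0],"twist":[0,0,0]},
  ],
)

```text
t: 23.0
tool_pos: [0.4955, 0.085, 0.1792]
tool_rot: [0.0, 0.427, 0.904, -0.0]
wrist_force: [1.0, -0.3, 0.1]
gripper_width: 0.996
finger_force: 0.0
```

```bash
python3 - <<'E'
from h import *
rel([.4949,.0852,.051],phi=.687)
im,d=grab("scene"); c=im[200:350,190:410]; cv2.imwrite("pics/s4.png",cv2.resize(c[:,:,::-1],None,fx=3,fy=3,interpolation=cv2.INTER_CUBIC))
E
```

```text
t 23.0 pos [0.4955 0.085  0.1792] phi 0.688 w 0.996 F [ 1.  -0.3  0.1]
twist z 0.001
 -> [0.4949 0.0852 0.051 ] tool mm [  0.5  -0.4 128.2] rows 3
```

View pics/s4.png

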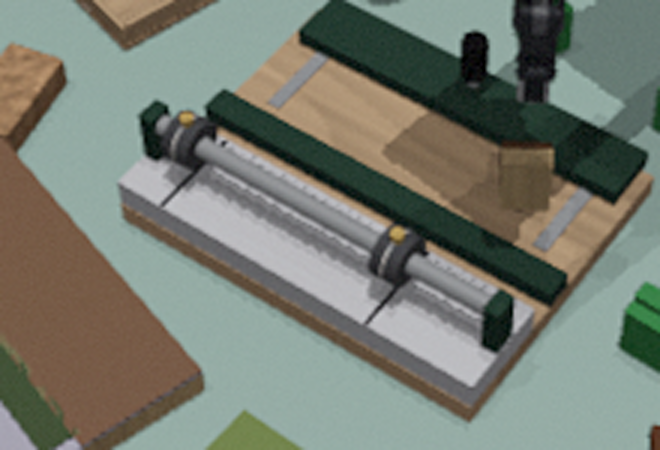

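arm_command(
  steps=[
    {"fingers":1,"offset":[0,0,43],"twist":[0,0,0]},
    {"fingers":1,"offset":[0,0,43],"twist":[0,0,0]},
    {"fingers":1,"offset":[0,0,42],"twist":[0,0,0]},
    {"fingers":0,"offset":[0,0,0],"twist":[0,0,0]},
    {"fingers":0,"offset":[0,0,0],"twist":[0,0,0]},
    {"fingers":0,"offset":[0,0,0],"twist":[0,0,0]},
    {"fingers":0,"offset":[0,0,0],"twist":[0,0,0]},
    {"fingers":0,"offset":[0,0,0],"twist":[0,0,0]},
  ],
)

```text
t: 24.05
tool_pos: [0.4974, 0.0849, 0.0533]
tool_rot: [0.002, 0.428, 0.904, 0.001]
wrist_force: [0.5, -1.6, 6.8]
gripper_width: 0.312
finger_force: 59.9
```

arm_command(
  steps=[
    {"fingers":0,"offset":[0,0,-25],"twist":[0,0,0]},
    {"fingers":0,"offset":[0,0,-50],"twist":[0,0,0]},
    {"fingers":0,"offset":[0,0,-50],"twist":[0,0,0]},
    {"fingers":0,"offset":[0,0,0],"twist":[0,0,0.184]},
    {"fingers":0,"offset":[0,0,0],"twist":[0,0,0.184]},
    {"fingers":0,"offset":[0,0,0],"twist":[0,0,0.184]},
    {"fingers":0,"offset":[0,0,0],"twist":[0,0,0]},
  ],
)

```text
t: 24.92
tool_pos: [0.4958, 0.0853, 0.1771]
tool_rot: [0.001, 0.657, 0.754, 0.0]
wrist_force: [-0.2, -0.2, -0.9]
gripper_width: 0.316
finger_force: 59.1
```

```bash
python3 - <<'E'
from h import *
rel([*tw(-45,-32),.17])
E
```

```text
t 24.93 pos [0.4958 0.0853 0.1771] phi 0.1368 w 0.316 F [-0.2 -0.2 -0.9]
twist z -0.0
 -> [ 0.4262 -0.3521  0.17  ] tool mm [-423.8 -128.5    7.1] rows 8
```

arm_command(
  steps=[
    {"fingers":0,"offset":[-53,-16,0],"twist":[0,0,0]},
    {"fingers":0,"offset":[-53,-16,0],"twist":[0,0,0]},
    {"fingers":0,"offset":[-53,-16,0],"twist":[0,0,0]},
    {"fingers":0,"offset":[-53,-16,0],"twist":[0,0,0]},
    {"fingers":0,"offset":[-53,-16,0],"twist":[0,0,0]},
    {"fingers":0,"offset":[-53,-16,0],"twist":[0,0,0]},
    {"fingers":0,"offset":[-53,-16,0],"twist":[0,0,0]},
    {"fingers":0,"offset":[-53,-16,0],"twist":[0,0,0]},
  ],
)

```text
t: 25.92
tool_pos: [0.4254, -0.354, 0.1768]
tool_rot: [0.001, 0.656, 0.755, -0.0]
wrist_force: [0.7, -0.0, -0.7]
gripper_width: 0.313
finger_force: 59.1
```

arm_command(
  steps=[
    {"fingers":0,"offset":[0,0,0],"twist":[0,0,0]},
    {"fingers":0,"offset":[0,0,40],"twist":[0,0,0]},
    {"fingers":0,"offset":[0,0,35],"twist":[0,0,0]},
    {"fingers":0,"offset":[0,0,35],"twist":[0,0,0]},
    {"fingers":0,"offset":[0,0,0],"twist":[0,0,0]},
    {"fingers":0,"offset":[0,0,0],"twist":[0,0,0]},
  ],
)

```text
t: 26.68
tool_pos: [0.4265, -0.3523, 0.0676]
tool_rot: [0.001, 0.657, 0.754, -0.0]
wrist_force: [0.4, -0.4, -0.3]
gripper_width: 0.319
finger_force: 59.2
```

Lower 27 mm (to about z 0.0405), release, rise and clear the view.

arm_command(
  steps=[
    {"fingers":0,"offset":[0,0,14],"twist":[0,0,0]},
    {"fingers":0,"offset":[0,0,13],"twist":[0,0,0]},
    {"fingers":0,"offset":[0,0,0],"twist":[0,0,0]},
    {"fingers":0.6,"offset":[0,0,0],"twist":[0,0,0]},
    {"fingers":0.6,"offset":[0,0,0],"twist":[0,0,0]},
    {"fingers":0.6,"offset":[0,0,0],"twist":[0,0,0]},
    {"fingers":0.6,"offset":[0,0,-60],"twist":[0,0,0]},
    {"fingers":0.6,"offset":[0,0,-62],"twist":[0,0,0]},
  ],
)

```text
t: 27.68
tool_pos: [0.4253, -0.3517, 0.1617]
tool_rot: [-0.001, 0.658, 0.753, 0.0]
wrist_force: [0.8, -0.5, -0.3]
gripper_width: 0.599
finger_force: 0.0
```

arm_command(
  steps=[
    {"fingers":0.6,"offset":[50,-20,-20],"twist":[0,0,-0.188]},
    {"fingers":0.6,"offset":[50,0,0],"twist":[0,0,-0.188]},
    {"fingers":0.6,"offset":[50,0,0],"twist":[0,0,-0.188]},
    {"fingers":0.6,"offset":[30,30,0],"twist":[0,0,-0.188]},
    {"fingers":0.6,"offset":[0,50,0],"twist":[0,0,-0.188]},
    {"fingers":0.6,"offset":[0,50,0],"twist":[0,0,-0.188]},
    {"fingers":0.6,"offset":[0,0,0],"twist":[0,0,-0.188]},
    {"fingers":0.6,"offset":[0,0,0],"twist":[0,0,-0.188]},
  ],
)

```text
t: 28.68
tool_pos: [0.4185, -0.0884, 0.1813]
tool_rot: [0.0, -0.036, 0.999, -0.0]
wrist_force: [0.4, 0.3, -0.3]
gripper_width: 0.597
finger_force: 0.0
```

```bash
python3 - <<'E'
from h import *
im,d=grab("top","t5.png");c=im[170:340,220:500]; cv2.imwrite("pics/crop5.png",cv2.resize(c[:,:,::-1],None,fx=2.85,fy=2.85,interpolation=cv2.INTER_CUBIC))
k=cw(-117.5,0); print(((r.observe()["tool_pos"][:2]-C["t"])@C["Q"]*1000).round(1))
rel([*k,.18],[*k,.062],phi=float(C["th"])+np.pi/2)
E
```

```text
[-153.5  -74.6]
t 28.73 pos [ 0.4184 -0.0888  0.1813] phi 1.6501 w 0.603 F [ 0.5  0.3 -0.7]
twist z -0.056
 -> [ 0.444 -0.01   0.18 ] tool mm [-36.   74.6   1.3] rows 2
 -> [ 0.444 -0.01   0.062] tool mm [  0.   0. 118.] rows 2
```

View pics/crop5.png

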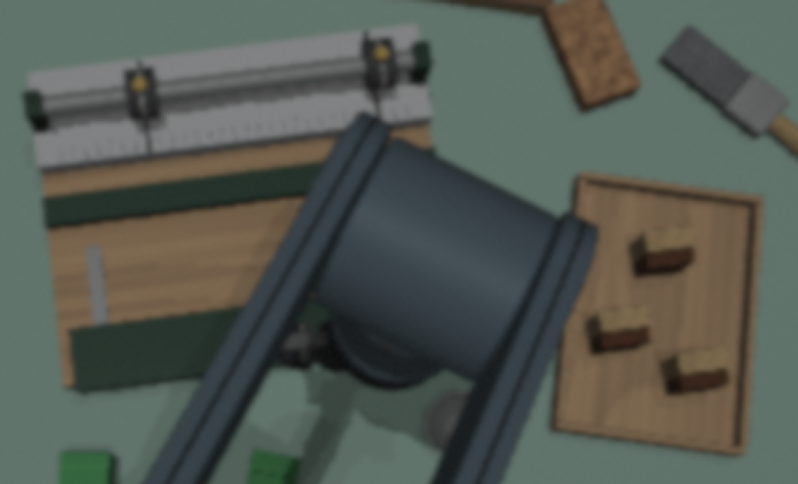

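arm_command(
  steps=[
    {"fingers":0.8,"offset":[0,0,0],"twist":[0,0,-0.056]},
    {"fingers":0.8,"offset":[-18,37.3,0],"twist":[0,0,0]},
    {"fingers":0.8,"offset":[-18,37.3,0],"twist":[0,0,0]},
    {"fingers":0.8,"offset":[0,0,0],"twist":[0,0,0]},
    {"fingers":0.8,"offset":[0,0,0],"twist":[0,0,0]},
  ],
)

```text
t: 29.35
tool_pos: [0.4449, -0.0114, 0.1812]
tool_rot: [-0.0, -0.06, 0.998, -0.0]
wrist_force: [-0.0, -0.5, 0.7]
gripper_width: 0.801
finger_force: 0.0
```

```bash
python3 - <<'E'
from h import *
k=cw(-117.5,0)
rel([*k,.064],phi=float(C["th"])+np.pi/2)
E
```

```text
t 29.35 pos [ 0.4449 -0.0114  0.1812] phi 1.6901 w 0.801 F [-0.  -0.5  0.7]
twist z -0.016
 -> [ 0.444 -0.01   0.064] tool mm [  0.7   1.5 117.2] rows 2
```

arm_command(
  steps=[
    {"fingers":0.8,"offset":[0.7,2.5,40],"twist":[0,0,-0.016]},
    {"fingers":0.8,"offset":[0,0,40],"twist":[0,0,0]},
    {"fingers":0.8,"offset":[0,0,37],"twist":[0,0,0]},
    {"fingers":0,"offset":[0,0,0],"twist":[0,0,0]},
    {"fingers":0,"offset":[0,0,0],"twist":[0,0,0]},
    {"fingers":0,"offset":[0,0,0],"twist":[0,0,0]},
    {"fingers":0,"offset":[0,0,0],"twist":[0,0,0]},
    {"fingers":0,"offset":[0,0,0],"twist":[0,0,0]},
  ],
)

```text
t: 30.35
tool_pos: [0.4462, -0.011, 0.0661]
tool_rot: [0.002, -0.068, 0.998, -0.002]
wrist_force: [0.9, -8.7, -3.1]
gripper_width: 0.238
finger_force: 58.7
```

arm_command(
  steps=[
    {"fingers":0,"offset":[-8,0,0],"twist":[0,0,0]},
    {"fingers":0,"offset":[-8,0,0],"twist":[0,0,0]},
    {"fingers":0,"offset":[-8,0,0],"twist":[0,0,0]},
    {"fingers":0,"offset":[-8,0,0],"twist":[0,0,0]},
    {"fingers":0,"offset":[-8,0,0],"twist":[0,0,0]},
    {"fingers":0,"offset":[-8,0,0],"twist":[0,0,0]},
    {"fingers":0,"offset":[-5,0,0],"twist":[0,0,0]},
    {"fingers":0,"offset":[0,0,0],"twist":[0,0,0]},
  ],
)

```text
t: 31.35
tool_pos: [0.4986, -0.0035, 0.0661]
tool_rot: [0.002, -0.068, 0.998, -0.002]
wrist_force: [0.6, -7.9, -2.5]
gripper_width: 0.238
finger_force: 58.9
```

arm_command(
  steps=[
    {"fingers":0,"offset":[-1,0,0],"twist":[0,0,0]},
    {"fingers":0,"offset":[-1,0,0],"twist":[0,0,0]},
    {"fingers":0,"offset":[-1,0,0],"twist":[0,0,0]},
    {"fingers":0,"offset":[0,0,0],"twist":[0,0,0]},
  ],
)

```text
t: 31.85
tool_pos: [0.5, -0.0033, 0.0661]
tool_rot: [0.001, -0.068, 0.998, -0.002]
wrist_force: [-3.5, -10.9, 1.9]
gripper_width: 0.245
finger_force: 59.4
```

arm_command(
  steps=[
    {"fingers":0.7,"offset":[0,0,0],"twist":[0,0,0]},
    {"fingers":0.7,"offset":[0,0,0],"twist":[0,0,0]},
    {"fingers":0.7,"offset":[0,0,0],"twist":[0,0,0]},
    {"fingers":0.7,"offset":[0,0,-60],"twist":[0,0,0]},
    {"fingers":0.7,"offset":[0,0,-60],"twist":[0,0,0]},
    {"fingers":0.7,"offset":[0,55,-20],"twist":[0,0,0]},
    {"fingers":0.7,"offset":[0,60,0],"twist":[0,0,0]},
    {"fingers":0.7,"offset":[0,60,0],"twist":[0,0,0]},
  ],
)

```text
t: 32.85
tool_pos: [0.4758, 0.174, 0.2051]
tool_rot: [0.001, -0.068, 0.998, 0.0]
wrist_force: [0.3, -0.1, -0.8]
gripper_width: 0.698
finger_force: 0.0
```

arm_command(
  steps=[
    {"fingers":0.7,"offset":[30,50,0],"twist":[0,0,0]},
    {"fingers":0.7,"offset":[30,50,0],"twist":[0,0,0]},
    {"fingers":0.7,"offset":[0,0,0],"twist":[0,0,0]},
    {"fingers":0.7,"offset":[0,0,0],"twist":[0,0,0]},
  ],
)

```text
t: 33.35
tool_pos: [0.4031, 0.2634, 0.2045]
tool_rot: [0.0, -0.069, 0.998, -0.0]
wrist_force: [0.0, -0.7, 0.3]
gripper_width: 0.7
finger_force: 0.0
```

```bash
python3 - <<'E'
from h import *
im,d=grab("top","t6.png");c=im[170:340,220:500]; cv2.imwrite("pics/crop6.png",cv2.resize(c[:,:,::-1],None,fx=2.85,fy=2.85,interpolation=cv2.INTER_CUBIC))
E
```

```text
(no output)
```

View pics/crop6.png

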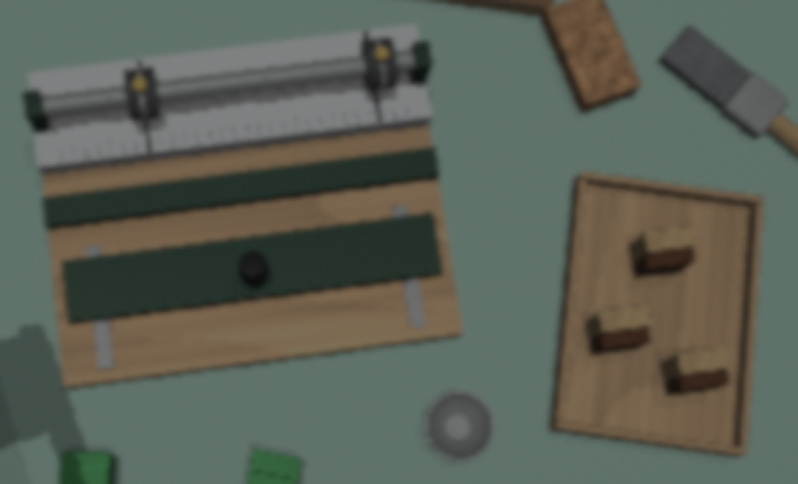

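```bash
python3 - <<'E'
from h import *
f=lambda n,a,b,z:print(n,((ray("scene",a/3+189.7,b/3+199.7,z)[:2]-C["t"])@C["Q"]*1000).round(1))
f("screwL",398,233,.106);f("mL",370,322,.045);f("mL",398,285,.045)
f("screwR",187,118,.106);f("mR",163,205,.045);f("mR",197,166,.045)
E
```

```text
screwL [84.5 71.7]
mL [121.9  73.8]
mL [84.3 71.3]
screwR [  86.6 -115.3]
mR [ 125.  -113.8]
mR [  81.2 -117.2]
```

Both collars are within about 2 mm of their lines in both views, so I'm handing in.

```bash
python3 -c "
from plant import r
print(r.sign_off())"
```

```text
the job is handed in; nothing more can be done
None
```

I handed the job in at about 33 s of the 210 s allowed: all three samples stand separately on the tray floor, the jaw is pushed fully shut, and both collars are within about 2 mm of their lines; the sign-off gave no verdict.

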